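Aim the gauge and hold the dial at it

TASK

Aim the gauge: turn the black knurled screw knob until the tip of the needle behind the sensor head lines up with the raised mark on the white scale plate, and let go of the knob. Then turn the dial against its spring (counter-clockwise seen from above; the upright black post is its handle) until the stepped part, the one with a thin neck on a wide flange, stands straight in front of the gauge at the index wedge, and finish while still holding the dial there with the gripper, standing still and not let go. Leave the loose items around it where they are.

Things in the scene. Friction and masses are not known exactly. Their poses are not given: they have to be found in the camera images.
- dial_axis (a point): point on the vertical turning axis of the round aluminium dial (190 mm across, top face 45 mm above the work surface; fixed base of 210 mm under it). The point is at the height of the top face and does not move when the dial turns.
- part (a point): the stepped steel part fixed on the dial, 70 mm from the dial axis: flange 32 mm across, then a neck 16 mm across up to 81 mm above the work surface; the point is on the part's axis 60 mm above the surface. The other four parts on the dial are plain low cylinders 24 mm across, up to 63 mm high. All are fixed to the dial. The part moves with the dial.
- spot (a point): fixed point where the stepped part's axis must be brought: 70 mm from the dial axis, straight in front of the gauge, in line with the dark index wedge (8 mm wide, at the dial's rim, up to 44 mm high) and the sensor pivot; 60 mm above the surface.
- post (a point): the upright black round post on the dial, 16 mm across, from 51 to 126 mm above the work surface, 75 mm from the dial axis, straight opposite the stepped part; fixed to the dial. The point is on the post's axis 111 mm above the surface, a good height to grip. It is the only tall thing on the dial. Turn the dial by moving the post in an arc about the dial axis; the gripper need not turn along.
- dial (a joint): turn of the dial, counter-clockwise from above positive, rad: 0 at the rest stop where it starts, up to 2.3. Between 0.6 and 1.6 is needed. A spring always drives it back to 0 when let go: about 0.06 N m at 0 and 0.06 N m more per rad (1 to 2.5 N at the post).
- screw_grip (a point): point on the vertical axis of the knurled black aim screw knob, 34 mm across, from 82 to 110 mm above the work surface, on a thinner pedestal; the point is 97 mm above the surface, the height to grip. It can be gripped at any yaw from above and clears everything around it at that height.
- aim_screw (a joint): turn of the knob in rad, growing CLOCKWISE from above, -3.0 to 1.1; 0 is where the needle is on the mark. 1 rad clockwise turns sensor head and needle 0.3 rad clockwise. It starts 1 to 3 rad short, so turn clockwise, in several grasps if need be; if too far, turn back. Friction about 0.03 N m; it stays where it is left.
- pivot (a point): point on the vertical axis about which the sensor head (aluminium box 34 x 46 mm, top 75 mm above the surface, black lens towards the dial) and its needle swing; 150 mm from the dial axis. Fixed.
- needle_tip (a point): the tip of the thin dark needle that sticks out of the back of the sensor head, away from the dial, over the white scale plate: 76 mm from the pivot, 50 mm above the surface. It swings with the sensor head.
- mark (a point): fixed point where the needle tip must be: 76 mm from the pivot, straight behind it seen from the dial, just short of the only raised dark mark (5 mm wide, 20 mm long) on the white scale plate.
- oiler: bystander: white plastic oil bottle with black cap, 42 mm across, 85 mm high; origin at the centre of its underside. Leave alone.
- driver: bystander: black-handled screwdriver, about 200 mm long, lying on the surface; x runs along it to the tip. Leave alone.
- tray: bystander: empty steel tray 100 x 80 x 35 mm; origin at the centre of its underside. Leave alone.
- collar: bystander: steel collar 44 mm across, 20 mm high, lying flat; origin at the centre of its underside. Leave alone.

How it is judged:
By the outcome, as a careful person would: the job done as asked, in the order asked, and still so for the second after the job is handed in, while the arm keeps its last pose, push and grip.
It also fails if it takes over 59 s, if anything falls off the work surface, if the arm or the gripper's body presses on something with over 40 N, if the wrist force passes 120 N, or if a joint passes its speed limit or range.

ROBOT

A 7-joint arm with a two-finger parallel gripper is mounted at the origin on the work surface. World frame = base frame: x ahead of the robot, y to its left, z up, the work surface at z = 0. Lengths are in mm, angles in degrees, forces in N, time in s.
With the tool pointing down it reaches from about 400 to 925 mm from the base axis. Payload 4.1 kg.
Tool frame: the origin (TCP) lies at the very end of the fingers, on their centre line; the grasp point (between the pads) lies 19 mm behind it; z points along the fingers, x is the direction in which the jaws open and shut, and the axes are right-handed (so a half turn about z gives the same grasp; the last joint's range is limited). The gripper opens to 85 mm and grips with 20 to 120 N. Pads are 22 mm wide; open, the fingers measure 114 mm over their backs; the gripper's body (76 mm by 85 mm) begins 54 mm behind the grasp point. The pads swing forward as they close: fully open they stand 13 mm farther back than shut.
Start: joints at [58.27, 22.827, 2.584, 88.041, -1.071, 69.15, -2.905], TCP at [285.574, -583.945, 231.347] pointing down, gripper open.
Joint ranges: [-161.44, 161.44], [-28.35, 127.94], [-78.24, 83.42], [0, 140.83], [-78.03, 258.03], [13.02, 114.36], [-168.23, 168.23]. Speed limits (degrees/s): [147.25, 147.25, 180, 180, 180, 180, 180].

INTERFACE

Orientations are given as [roll, pitch, yaw] about the fixed x, y, z axes, in that order (R = Rz(yaw) Ry(pitch) Rx(roll)).
In Python, from cell import * gives the robot as it stands. Calls block until the motion is done:
- move_ptp(position, orientation): joint-space move of the TCP to a pose.
- move_l(position, rot=None, max_speed=150, stop_force=None): straight line of the TCP; rot=None keeps the orientation; max_speed is the mean speed in mm/s. With stop_force (N) it stops when the force on the tool has changed by that much, and returns True; else False.
- goto_joints(angles): joint-space move.
- grip(opening): finger opening in mm; the grip force is fixed at half the most; returns when the fingers have stopped.
- sleep(seconds).
- inverse_kinematics(position, orientation): joint angles nearest the present ones, or None.
- observe(): the state.
- capture(name): name is "side" or "top"; returns the picture (400x640x3 uint8, red, green, blue); there is no depth.
- get_calibration(name): a dict with "mtx" (3x3 intrinsics, pixels), "k1" (the pictures are not rectified: a ray, as slopes to the right and down, at radius r is drawn at 1 + k1 r^2 times it, then the intrinsics apply), "eye" and "rotation" of the camera in the world. Camera axes: x right, y down, z forward; pixel columns grow to the right and rows downward; lengths in mm; the calibration is good to about 2 mm. A picture is of the moment at which its call begins. get_calibration takes no time and is no camera call.
A pose or a line that the arm cannot do raises IKError and nothing moves.
- hand_in(): hands the job in, once; it reports no verdict.
The state is a dict: "clock": time; "joint_positions": joint angles; "qd": joint speeds; "effort": joint torques, N m; "position": TCP position; "eef_rot": TCP orientation; "ft_force": force on the tool from outside, world axes, zero at the start; "wrist_torque": the same for the moment, N m; "gripper_width": finger opening in mm.
Only numpy, scipy, OpenCV 4.12 (cv2) and the standard library are available. Lean on these libraries where they do the work, as an engineer would, in place of code of your own. Each camera call takes 0.05 s, during which the arm holds its last target.

## Working session

There is one attempt and no reset: what is moved stays moved. The work goes in short steps, each a Python script; the robot and the scene stay as the last script left them, time stands still between calls to the robot, and variables do not carry over. Pictures are saved under pics/ and viewed, and the job is handed in when it is done.

```bash
ls; mkdir -p pics; python3 - <<'E'
from cell import *
import cv2
for n in("side","top"):
    im=capture(n); cv2.imwrite(f"pics/{n}0.png",im[:,:,::-1]); print(n,get_calibration(n))
o=observe(); print(o)
E
```

```text
pics
side {'mtx': array([[387.22868959,   0.        , 320.13351765],
       [  0.        , 387.22868959, 202.83293607],
       [  0.        ,   0.        ,   1.        ]]), 'k1': 0.02800613778230489, 'eye': array([ 366.57056714, -805.46860185,  841.45703951]), 'rotation': array([-1.32626224e+02, -7.63325844e-02, -1.18287235e+01])}
top {'mtx': array([[414.83060274,   0.        , 317.99157712],
       [  0.        , 414.83060274, 196.40588142],
       [  0.        ,   0.        ,   1.        ]]), 'k1': 0.024127829575855964, 'eye': array([4.68987542e+02, 3.27008586e-01, 1.08724259e+03]), 'rotation': array([-176.06869006,   -1.06087282,  -91.45680605])}
{'clock': 0.1, 'joint_positions': array([58.26941576, 22.86824608,  2.57883358, 88.10476637, -1.07162235,
       69.15058719, -2.90591657]), 'qd': array([-0.00567949, -0.00735733, -0.0213253 , -0.1577057 ,  0.10203949,
       -0.03459872, -0.00275522]), 'effort': array([ 3.20273044e-03, -4.76264727e+01,  1.36980504e+00, -2.54950440e+01,
        1.18981491e-02,  5.04383861e-03,  1.12839120e-05]), 'position': array([ 285.33151165, -583.40932619,  230.37742729]), 'eef_rot': array([ 1.79993857e+02,  9.92815675e-02, -6.39349019e+01]), 'ft_force': array([ 0.14630779, -1.04271816, -0.09534732]), 'wrist_torque': array([ 0.01897087, -0.05147488, -0.00820969]), 'gripper_width': 85.44513358431003}
```

View pics/side0.png

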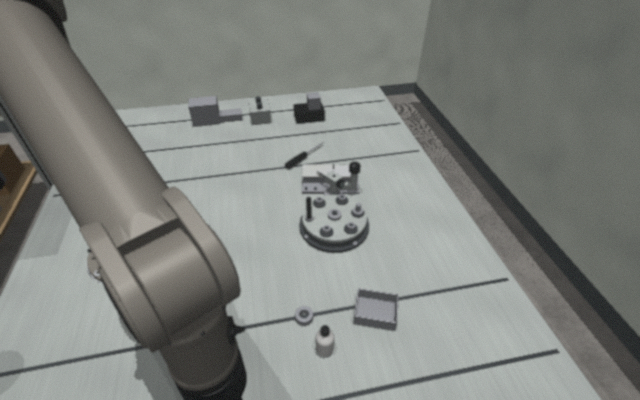

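View pics/top0.png

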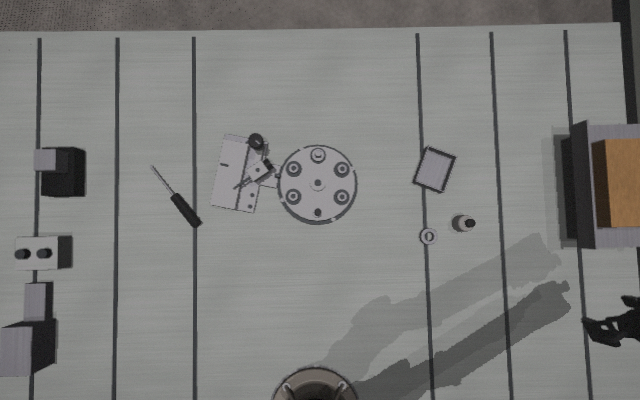

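Side view: dial around (335,220), post (309,208), knob (355,168). Top view: dial centre (318,184), post near (318,212), stepped part (318,155), knob (257,142), gauge (255,172), mark (224,165). I'll zoom in next.

```bash
cat > h.py <<'E'
import numpy as np,cv2
from scipy.spatial.transform import Rotation as R
from cell import *
def cam(n):
    c=get_calibration(n); return c['mtx'],c['k1'],np.array(c['eye']),R.from_euler('xyz',c['rotation'],degrees=True).as_matrix()
def ray(n,uv):
    K,k1,e,M=cam(n); d=np.array([(uv[0]-K[0,2])/K[0,0],(uv[1]-K[1,2])/K[1,1]]); s=d.copy()
    for _ in range(20): s=d/(1+k1*(s@s))
    v=M@np.array([s[0],s[1],1]); return e,v/np.linalg.norm(v)
def onz(n,uv,z):
    e,v=ray(n,uv); return e+v*(z-e[2])/v[2]
def proj(n,p):
    K,k1,e,M=cam(n); c=M.T@(np.array(p,float)-e); s=c[:2]/c[2]; s=s*(1+k1*(s@s)); return s*[K[0,0],K[1,1]]+K[:2,2]
def tri(uva,uvb,a='top',b='side'):
    e1,v1=ray(a,uva);e2,v2=ray(b,uvb)
    t=np.linalg.lstsq(np.c_[v1,-v2],e2-e1,rcond=None)[0]
    p,q=e1+t[0]*v1,e2+t[1]*v2; return (p+q)/2,np.linalg.norm(p-q)
def crop(n,box,f,name):
    im=capture(n) if isinstance(n,str) else n
    x,y,w,h=box; c=cv2.resize(im[y:y+h,x:x+w],None,fx=f,fy=f,interpolation=cv2.INTER_CUBIC); cv2.imwrite(f"pics/{name}.png",c[:,:,::-1]); return im
E
python3 - <<'E'
from h import *
t=cv2.imread('pics/top0.png')[:,:,::-1];s=cv2.imread('pics/side0.png')[:,:,::-1]
crop(t,(205,125,160,106),5,'t0z');crop(s,(285,145,100,110),5,'s0z')
E
```

```text
(no output)
```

View pics/t0z.png

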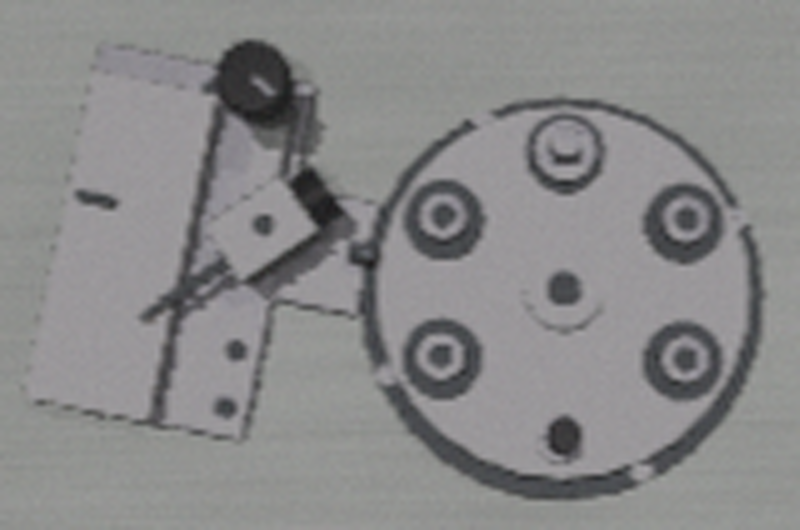

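View pics/s0z.png

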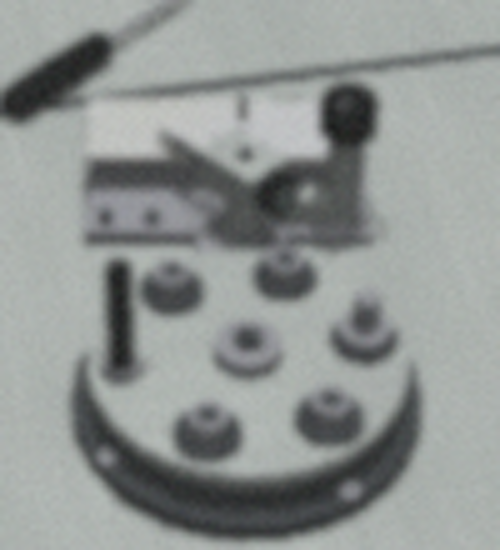

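Top zoom: dial centre about (565,290), post top (565,430), stepped part (565,140), wedge (362,252), head pivot dot (263,223), needle tip about (147,317), mark (97,198), knob top (254,78). Side zoom: post top (120,265), knob top (350,108), mark (243,107), needle tip (165,137), pivot dot (247,153).

```bash
python3 - <<'E'
from h import *
np.set_printoptions(precision=1,suppress=True)
T=lambda x,y:(205+x/5-.4,125+y/5-.4); S=lambda x,y:(285+x/5-.4,145+y/5-.4)
P={'hub':((565,288),(248,335)),'knobtop':((254,76),(350,103)),'posttop':((565,428),(120,264)),'part':((566,137),(368,300)),'pivdot':((263,223),(247,153)),'tip':((147,317),(164,137)),'markL':((80,193),(243,96)),'markR':((114,203),(243,118))}
r={}
for k,(a,b) in P.items():
    r[k],e=tri(T(*a),S(*b)); print(k,r[k],'gap %.1f'%e)
t=cv2.imread('pics/top0.png'); g=cv2.cvtColor(t,cv2.COLOR_BGR2GRAY)
# dark knob & post blobs
m=(g<75).astype(np.uint8); 
n,l,st,c=cv2.connectedComponentsWithStats(m[125:231,205:365])
for i in range(1,n):
    if st[i,4]>8: print(st[i],c[i]+[205,125])
for z in(45,):print('dialc',onz('top',T(564,291),z),onz('top',T(372,291),z)-onz('top',T(755,291),z),onz('top',T(564,103),z)-onz('top',T(564,480),z))
d=onz('top',T(564,291),45); 
print('knob top @110',onz('top',T(254,78),110),'pivot@75',onz('top',T(263,223),75),'tip@50',onz('top',T(147,317),50),'mark',onz('top',T(97,198),48),'wedge',onz('top',T(362,252),44),'post@126',onz('top',T(565,430),126),'part@81',onz('top',T(566,140),81))
E
```

```text
hub [574.2 -20.4  60.5] gap 0.6
knobtop [674.2 126.5 104.8] gap 1.7
posttop [501.3 -17.2 126.5] gap 2.5
part [646.  -22.2  76.6] gap 2.9
pivdot [608.1 127.   74.9] gap 0.6
tip [566.4 189.2  46.7] gap 0.5
markL [628.9 221.9  47. ] gap 1.3
markR [624.9 206.2  40.6] gap 0.3
[ 41   8  20  26 229] [255.6 142.6]
[106  31  14   7  21] [317.  159.6]
[ 49  34  20  23 110] [265.9 168.5]
[16 39  7  2  9] [224.1 164.4]
[82 41 14 10 39] [293.2 171.9]
[130  41  14  11  55] [340.7 172. ]
[70 48  6  9 22] [278.  176.9]
[33 52 12 12 29] [242.9 182.1]
[110  55   5   5  16] [317.2 181.9]
[72 58  3  5 10] [278.1 185. ]
[81 69  4  7 11] [287.2 197.5]
[86 69 10 10 25] [296.1 199.3]
[129  69   3   7  12] [335.2 196.4]
[132  75   9   4  20] [340.4 201.7]
[142  76   6   7  12] [349.5 204.4]
[78 78  5  5 11] [285.3 205.4]
[110  84   6   7  36] [317.4 211.9]
[84 87 25 10 42] [300.6 217. ]
[117  93   9   4  10] [325.6 219.6]
dialc [574.6 -20.2  45. ] [  4.6 193.3   0. ] [191.1  -4.8   0. ]
knob top @110 [673.  125.8 110. ] pivot@75 [608.4 127.   75. ] tip@50 [565.9 188.6  50. ] mark [626.6 213.2  48. ] wedge [596.8  81.3  44. ] post@126 [501.6 -17.4 126. ] part@81 [645.2 -22.3  81. ]
```

Distances check out: dial to pivot 151 mm, needle 75 mm, and part and post radii of 71 and 73 mm. The knob needs about 157° clockwise and the dial about +79°. Now I'll plan the knob grasp.

```bash
python3 - <<'E'
from h import *
np.set_printoptions(precision=1,suppress=True)
for y in(-180,-150,-120,-90,-60,-30,0,30,60,90,120,150):
    q=inverse_kinematics([673.5,126,80],[180,0,y]); print(y,q)
print(inverse_kinematics([673.5,126,180],[180,0,40]),inverse_kinematics([558,-93.5,95],[180,0,0]),observe()['clock'])
E
```

```text
-180 [ 26.5  51.  -66.4  89.6  48.4  72.2 132.1]
-150 [ -54.5   58.9   72.1   92.   -58.1   73.7 -122.2]
-120 [  -4.    34.5  -14.6   90.5    9.9   56.2 -141.7]
-90 [   0.8   35.3  -21.6   90.3   14.7   57.1 -115.2]
-60 [  3.   35.8 -25.   90.3  17.   57.7 -86.9]
-30 [  5.7  36.6 -29.   90.2  19.8  58.4 -59. ]
0 [  9.7  38.  -35.2  90.1  24.2  59.8 -32.2]
30 [ 12.3  39.1 -39.3  90.   27.2  60.8  -4.2]
60 [ 14.   39.9 -42.1  89.9  29.3  61.6  24.3]
90 [ 15.7  40.8 -44.9  89.9  31.4  62.5  52.9]
120 [ 26.5  51.  -66.4  89.6  48.4  72.2  72.1]
150 [ 26.5  51.  -66.4  89.6  48.4  72.2 102.1]
[ 13.3  33.5 -41.2  85.1  22.8  70.    9. ] [ 25.9  24.1 -26.  107.1  13.2  51.7  -6.3] 0.1
```

```bash
python3 - <<'E'
from h import *
np.set_printoptions(precision=1,suppress=True)
q=np.array(inverse_kinematics([673.5,126,190],[180,0,30])); q[6]+=85
goto_joints(q); o=observe(); print(o['clock'],o['position'],o['eef_rot'])
grip(60); 
move_l([673.5,126,81],max_speed=120,stop_force=8)
o=observe(); print(o['clock'],o['position'],o['eef_rot'],o['joint_positions'],o['ft_force'])
im=crop('top',(205,105,160,126),5,'t1'); crop('side',(285,125,120,110),5,'s1')
E
```

```text
2.95 [673.9 124.5 189.9] [-180.     0.   114.9]
4.3833 [674.3 126.3  82. ] [179.9   0.  115. ] [ 11.5  38.6 -38.   89.9  26.2  60.6  81.5] [0.6 0.3 0.5]
```

View pics/t1.png

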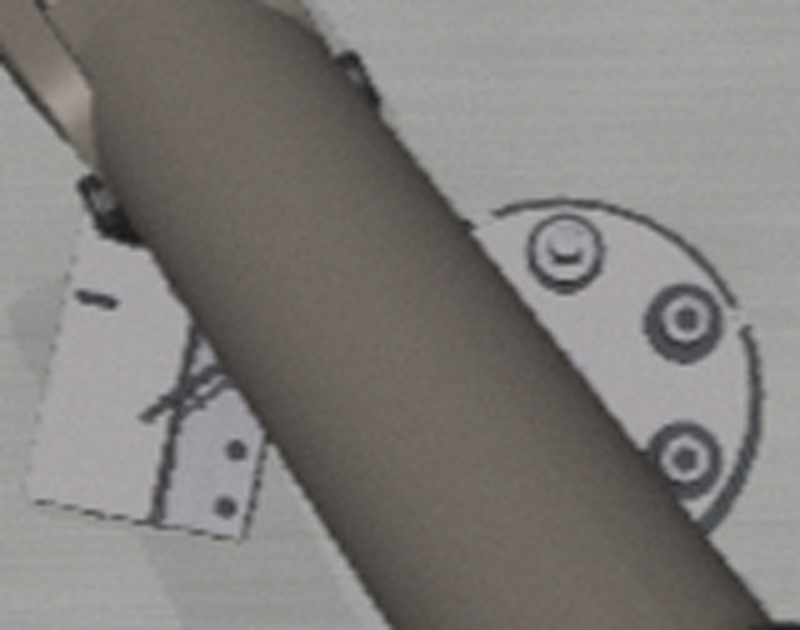

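View pics/s1.png

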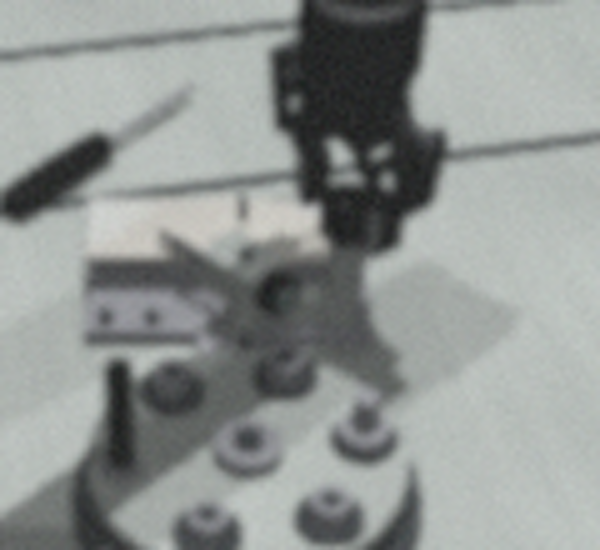

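The gripper straddles the knob in the side view, and the top view still shows the mark (97,298) and needle tip (147,417). Next: grip and turn most of the way.

```bash
python3 - <<'E'
from h import *
np.set_printoptions(precision=1,suppress=True)
grip(25); o=observe(); print(o['clock'],o['gripper_width'],o['position'],o['ft_force'],o['wrist_torque'])
q=np.array(o['joint_positions'])
for k in (50,100,135):
    t=q.copy(); t[6]-=k; goto_joints(t); o=observe(); print(o['clock'],o['gripper_width'],o['position'],o['eef_rot'],o['ft_force'],o['wrist_torque'])
im=crop('top',(205,105,160,126),5,'t2'); crop('side',(285,125,120,110),5,'s2')
E
```

```text
4.8417 32.366811325731334 [673.9 126.   81.9] [-1.6 -1.1  4.2] [-0.1  0.2  0. ]
5.6833 32.33728370427289 [673.9 127.3  81.9] [180.   -0.1  65.1] [0.  2.3 1.2] [ 0.5  0.  -0. ]
6.525 32.23939232244473 [674.8 128.1  81.9] [-179.9   -0.2   15.1] [ 3.7  4.4 -1.4] [ 0.9 -0.5  0. ]
7.1583 32.23828682559468 [675.8 128.1  82. ] [-179.7   -0.2  -20. ] [ 5.4  6.  -2.7] [ 1.1 -0.9  0. ]
```

View pics/t2.png

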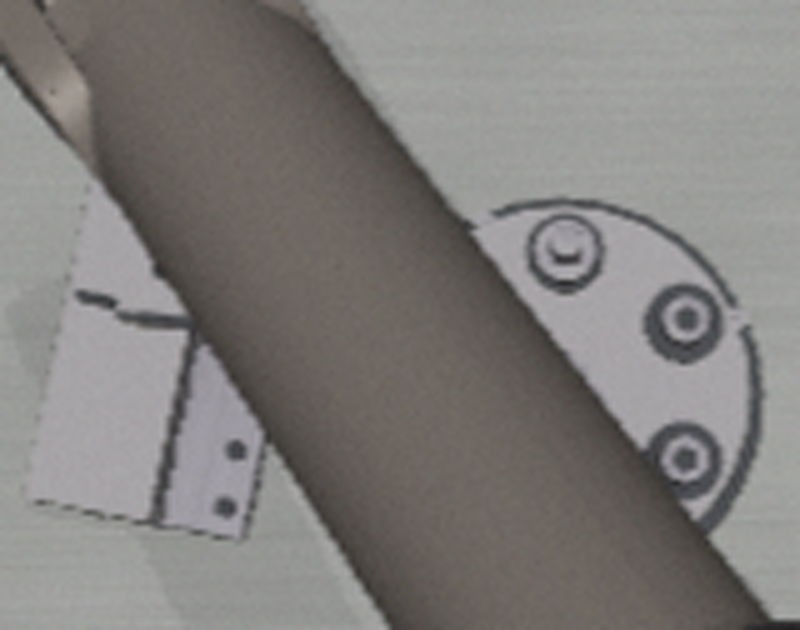

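View pics/s2.png

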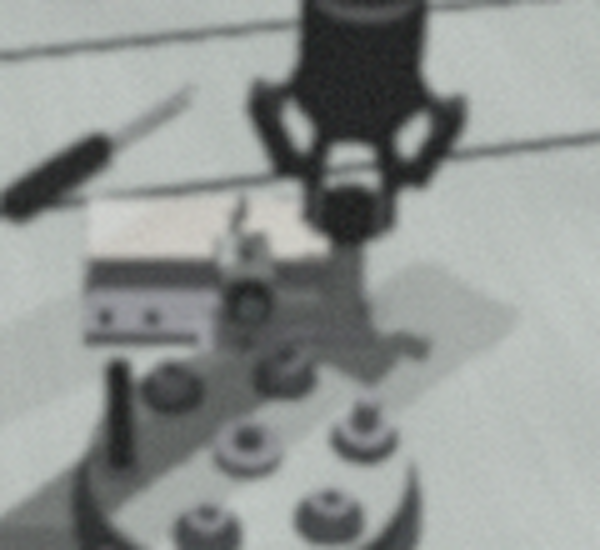

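Top: needle tip at (118,316), with the mark's near end at (114,303) and about (80–114, 293–303) along it, so the needle is slightly short. I'll quantify that.

```bash
cat > ang.py <<'E'
from h import *
T=lambda x,y:(205+x/5-.4,105+y/5-.4)
piv=np.array([608.3,127.0]); ax=np.array([574.5,-20.3])
def a(p): p=p[:2]-piv; return np.degrees(np.arctan2(p[1],p[0])),np.hypot(*p)
E
python3 - <<'E'
from ang import *
im=cv2.imread('pics/t2.png')
for n,p,z in(('tip',(118,316),50),('markR',(116,304),48),('markC',(97,298),48),('markL',(79,293),48),('mid',(185,321),50)):
    print(n,onz('top',T(*p),z)[:2],a(onz('top',T(*p),z)))
p=piv-ax; print(np.degrees(np.arctan2(p[1],p[0])))
pr=proj('top',[*(piv+76*p/np.hypot(*p)),50]); print((pr-[205,105]+.4)*5)
E
```

```text
tip [617.0197765  202.42577448] (np.float64(83.40545963933465), np.float64(75.92813680306902))
markR [623.39551134 203.74436865] (np.float64(78.87206244993422), np.float64(78.21491278811196))
markC [626.63861096 213.19016015] (np.float64(77.98834417101295), np.float64(88.1195117948094))
markL [629.36399656 222.13999977] (np.float64(77.51609267883572), np.float64(97.44388901561338))
mid [613.75394634 169.06371082] (np.float64(82.61229160584863), np.float64(42.41581425448769))
77.07642391402024
[120.52140037 299.5472282 ]
```

```bash
python3 - <<'E'
from h import *
q=np.array(observe()['joint_positions']); q[6]-=17; goto_joints(q)
o=observe(); print(o['clock'],o['gripper_width'],o['eef_rot'][2],o['wrist_torque'])
ims=[capture('top').astype(float) for _ in range(4)]; im=np.mean(ims,0).astype(np.uint8)
crop(im,(212,150,40,32),16,'t3')
s=np.mean([capture('side').astype(float) for _ in range(4)],0).astype(np.uint8)
crop(s,(315,155,40,32),16,'s3'); np.savez('p3.npz',t=im,s=s)
E
```

```text
7.6417 32.39886542044443 -36.784932468745566 [ 0.33298072 -0.25228299 -0.03291866]
```

View pics/t3.png

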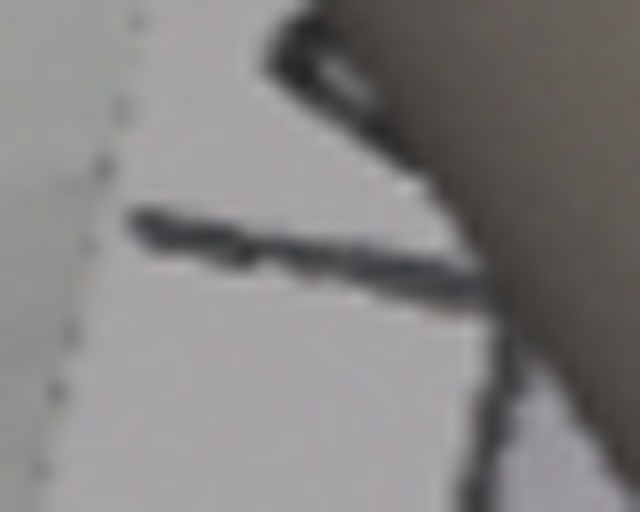

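View pics/s3.png

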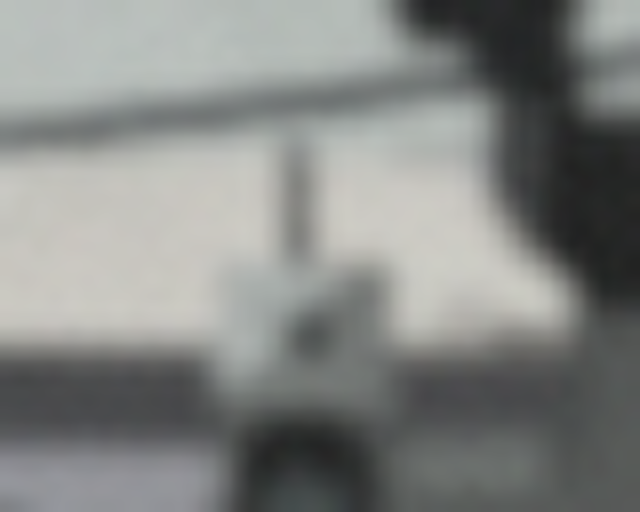

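Top zoom shows mark (135–250, 215–250) and needle (265–480, 245–288) nearly collinear. In the side view they're aligned too. Column centroids will put numbers on it.

```bash
cat > col.py <<'E'
from ang import *
def cols(im):
    g=cv2.cvtColor(im,cv2.COLOR_RGB2GRAY).astype(float)
    for u in range(219,243):
        c=g[160:172,u]; w=np.clip(155-c,0,None); v=160+(w@np.arange(12))/max(w.sum(),1e-6)
        p=onz('top',(u,v),48); A=a(p); print(u,'%.2f w%.0f'%(v,w.sum()),np.round(p[:2],1),'ang %.2f r %.1f'%A)
E
python3 - <<'E'
from col import *
d=np.load('p3.npz'); cols(d['t'])
E
```

```text
219 162.35 w17 [631.6 225.6] ang 76.71 r 101.3
220 163.52 w105 [628.6 223.1] ang 78.10 r 98.3
221 163.87 w201 [627.6 220.7] ang 78.33 r 95.6
222 164.08 w209 [627.1 218.2] ang 78.37 r 93.1
223 164.22 w185 [626.6 215.7] ang 78.32 r 90.6
224 164.38 w196 [626.2 213.2] ang 78.28 r 88.0
225 164.69 w215 [625.3 210.7] ang 78.49 r 85.4
226 164.94 w220 [624.7 208.2] ang 78.61 r 82.9
227 165.17 w204 [624.  205.7] ang 78.71 r 80.3
228 165.05 w139 [624.3 203.2] ang 78.17 r 77.9
229 165.14 w147 [624.  200.7] ang 78.00 r 75.4
230 165.54 w178 [622.9 198.3] ang 78.40 r 72.7
231 165.80 w185 [622.2 195.8] ang 78.57 r 70.2
232 165.78 w171 [622.2 193.3] ang 78.16 r 67.7
233 165.96 w171 [621.7 190.8] ang 78.15 r 65.2
234 166.06 w206 [621.4 188.3] ang 77.96 r 62.7
235 166.40 w220 [620.5 185.8] ang 78.30 r 60.0
236 165.86 w261 [621.8 183.3] ang 76.54 r 57.9
237 165.14 w309 [623.5 180.8] ang 74.17 r 55.9
238 164.67 w379 [624.7 178.2] ang 72.27 r 53.8
239 164.17 w520 [625.9 175.7] ang 70.16 r 51.8
240 164.08 w644 [626.1 173.2] ang 68.97 r 49.5
241 164.14 w764 [625.8 170.7] ang 68.13 r 47.1
242 164.95 w908 [623.8 168.3] ang 69.46 r 44.1
```

Needle tip and mark are collinear to within 0.3° (about 0.4 mm). I'll release, back off upward, and look again without the occlusion on the way to the post.

```bash
python3 - <<'E'
from h import *
np.set_printoptions(precision=1,suppress=True)
grip(60); p=observe()['position']; move_l([p[0],p[1],185],max_speed=200)
q=inverse_kinematics([501.5,-17.3,200],[180,0,-90]); print(q)
goto_joints(q); o=observe(); print(o['clock'],o['position'],o['eef_rot'],o['gripper_width'])
im=np.mean([capture('top').astype(float) for _ in range(4)],0).astype(np.uint8)
s=np.mean([capture('side').astype(float) for _ in range(4)],0).astype(np.uint8)
np.savez('p4.npz',t=im,s=s)
crop(im,(205,125,160,106),5,'t4');crop(s,(285,145,100,110),5,'s4')
from col import *
cols(im)
E
```

```text
[ 27.3  11.3 -34.1 109.4   7.2  61.4 -99.7]
10.0 [502.2 -16.4 199.7] [-180.     0.1  -89.9] 59.85719632709236
219 162.17 w42 [632.1 225.6] ang 76.46 r 101.4
220 163.53 w120 [628.6 223.1] ang 78.10 r 98.3
221 163.83 w209 [627.7 220.7] ang 78.27 r 95.7
222 164.06 w214 [627.1 218.2] ang 78.34 r 93.1
223 164.18 w194 [626.8 215.7] ang 78.24 r 90.6
224 164.38 w208 [626.2 213.2] ang 78.28 r 88.0
225 164.70 w224 [625.3 210.7] ang 78.50 r 85.4
226 164.91 w225 [624.7 208.2] ang 78.56 r 82.9
227 165.14 w210 [624.1 205.7] ang 78.65 r 80.3
228 165.03 w149 [624.3 203.2] ang 78.13 r 77.9
229 165.09 w148 [624.1 200.7] ang 77.89 r 75.4
230 165.53 w186 [622.9 198.3] ang 78.39 r 72.7
231 165.77 w190 [622.3 195.8] ang 78.51 r 70.2
232 165.78 w179 [622.2 193.3] ang 78.16 r 67.7
233 165.93 w181 [621.8 190.8] ang 78.07 r 65.2
234 166.02 w210 [621.5 188.3] ang 77.86 r 62.7
235 166.39 w232 [620.5 185.8] ang 78.29 r 60.1
236 166.63 w231 [619.8 183.3] ang 78.43 r 57.5
237 166.80 w235 [619.4 180.8] ang 78.39 r 54.9
238 167.14 w250 [618.4 178.3] ang 78.83 r 52.3
239 167.30 w266 [618.  175.8] ang 78.81 r 49.8
240 167.53 w247 [617.3 173.3] ang 78.96 r 47.2
241 167.66 w236 [616.9 170.9] ang 78.84 r 44.7
242 168.48 w316 [614.8 168.4] ang 81.06 r 41.9
```

View pics/t4.png

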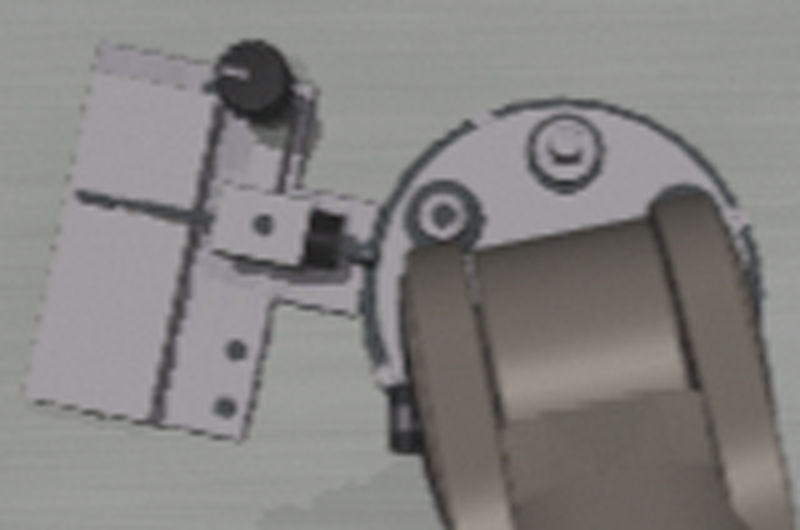

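View pics/s4.png

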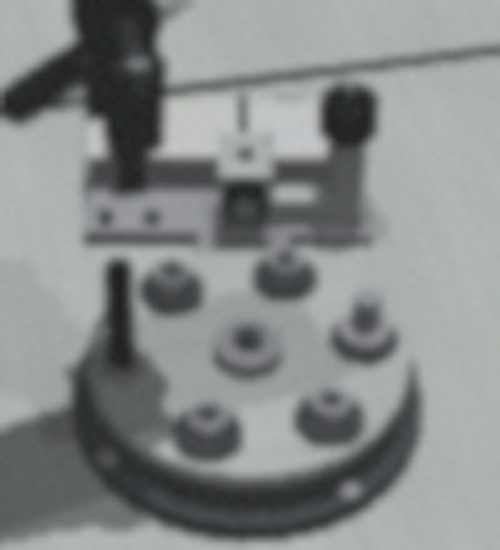

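The knob is released. Top view: needle in line with the mark (80–205, 193–215), lens facing the wedge. Before moving on, a cross-check in the side view.

```bash
python3 - <<'E'
from ang import *
s=np.load('p4.npz')['s']; g=cv2.cvtColor(s,cv2.COLOR_RGB2GRAY).astype(float)
for v in range(162,176):
    c=g[v,327:341]; w=np.clip(np.median(c)-12-c,0,None); u=327+(w@np.arange(14))/max(w.sum(),1e-6)
    p=onz('side',(u,v),48); print(v,'%.2f w%.0f'%(u,w.sum()),np.round(p[:2],1),'dial ang %.2f'%np.degrees(np.arctan2(*(p[:2]-ax)[::-1])), 'piv %.2f r %.1f'%a(p))
print(proj('side',[608.3,127,75]))
E
```

```text
162 327.83 w30 [612.3 234.3] dial ang 81.56 piv 87.87 r 107.4
163 331.50 w2 [623.3 226.3] dial ang 78.81 piv 81.42 r 100.4
164 333.00 w46 [627.  219.7] dial ang 77.66 piv 78.61 r 94.6
165 333.04 w84 [625.8 214.3] dial ang 77.66 piv 78.64 r 89.0
166 333.04 w104 [624.6 208.8] dial ang 77.68 piv 78.76 r 83.4
167 333.04 w105 [623.3 203.4] dial ang 77.70 piv 78.90 r 77.9
168 333.04 w108 [622.  198.1] dial ang 77.72 piv 79.07 r 72.4
169 333.09 w112 [620.9 192.7] dial ang 77.70 piv 79.11 r 66.9
170 333.11 w90 [619.8 187.4] dial ang 77.70 piv 79.25 r 61.5
171 333.12 w24 [618.6 182.1] dial ang 77.72 piv 79.44 r 56.1
172 327.00 w0 [597.5 181. ] dial ang 83.49 piv 101.31 r 55.1
173 327.00 w0 [596.3 175.8] dial ang 83.65 piv 103.77 r 50.3
174 333.69 w39 [616.7 166.2] dial ang 77.24 piv 77.84 r 40.1
175 333.58 w120 [615.2 161.1] dial ang 77.36 piv 78.60 r 34.8
[334.15717448 175.17360934]
```

Straight in the side view as well (column 333.04–333.1 along both mark and needle), and the axis is at 77.6° from the dial. Now the post.

```bash
python3 - <<'E'
from h import *
np.set_printoptions(precision=2,suppress=True)
move_l([500.5,-17.5,96],max_speed=130,stop_force=8)
o=observe(); print(o['clock'],o['position'],o['eef_rot'],o['ft_force'])
grip(8); o=observe(); print(o['clock'],o['position'],o['gripper_width'],o['ft_force'],o['joint_positions'])
crop('side',(285,125,120,130),5,'s5')
E
```

```text
11.35 [501.23 -17.39  96.7 ] [-179.91   -0.    -90.  ] [ 0.63 -0.18  0.13]
11.8333 [500.84 -17.63  96.65] 14.213049508163014 [-1.11 -0.31  5.97] [  24.69   18.85  -32.46  115.47   13.28   49.19 -105.14]
```

View pics/s5.png

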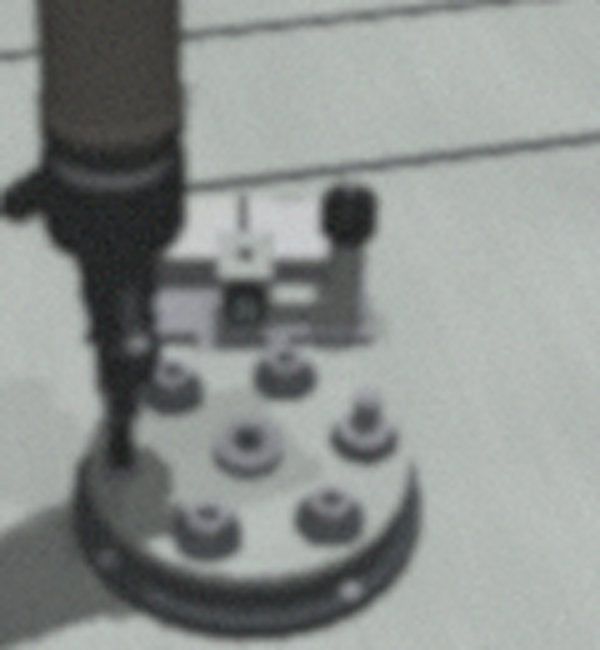

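The post is gripped (width 14.2, consistent with the slight under-read seen on the knob). Now turn along the arc, yaw following, to +72°, then measure.

```bash
python3 - <<'E'
from h import *
np.set_printoptions(precision=2,suppress=True)
C=np.array([574.5,-20.3]); v0=np.array([500.5,-17.6])-C
for k in range(8,73,8):
    t=np.radians(k); c,s=np.cos(t),np.sin(t); p=C+np.array([[c,-s],[s,c]])@v0
    move_l([p[0],p[1],96],[180,0,-90+k],max_speed=80)
    o=observe(); print(k,'%.1f'%o['clock'],o['position'],o['eef_rot'][2],o['ft_force'],o['gripper_width'])
    if np.linalg.norm(o['ft_force'])>40: print('STOP');break
im=np.mean([capture('top').astype(float) for _ in range(3)],0).astype(np.uint8)
s=np.mean([capture('side').astype(float) for _ in range(3)],0).astype(np.uint8)
np.savez('p6.npz',t=im,s=s)
crop(im,(205,125,160,106),5,'t6');crop(s,(285,125,120,130),5,'s6')
E
```

```text
8 12.2 [501.2  -28.03  96.69] -82.03455340250088 [-1.95  0.81  5.83] 14.156170022885531
16 12.5 [502.94 -38.34  96.65] -74.04526388674742 [-2.03  0.01  6.39] 14.080916417766394
24 12.8 [506.2  -48.31  96.68] -66.04855011249373 [-1.99 -0.25  5.52] 14.257166383721897
32 13.1 [510.65 -57.58  96.66] -58.14958961488482 [-2.48 -1.3   6.49] 14.352905400299578
40 13.3 [516.37 -66.2   96.67] -50.2164109938369 [-3.14 -1.51  6.61] 14.11445577597401
48 13.6 [523.22 -74.02  96.67] -42.299275077547115 [-2.26 -2.4   8.17] 14.15457071814397
56 13.9 [531.13 -80.78  96.66] -34.338934590692396 [-0.99 -1.74  8.14] 14.22537992038237
64 14.2 [539.88 -86.41  96.67] -26.380543104414794 [-1.8  -2.11  6.55] 14.305149959374202
72 14.5 [549.36 -90.74  96.67] -18.41000723186571 [-1.07 -2.99  7.65] 13.978366484383072
```

View pics/t6.png

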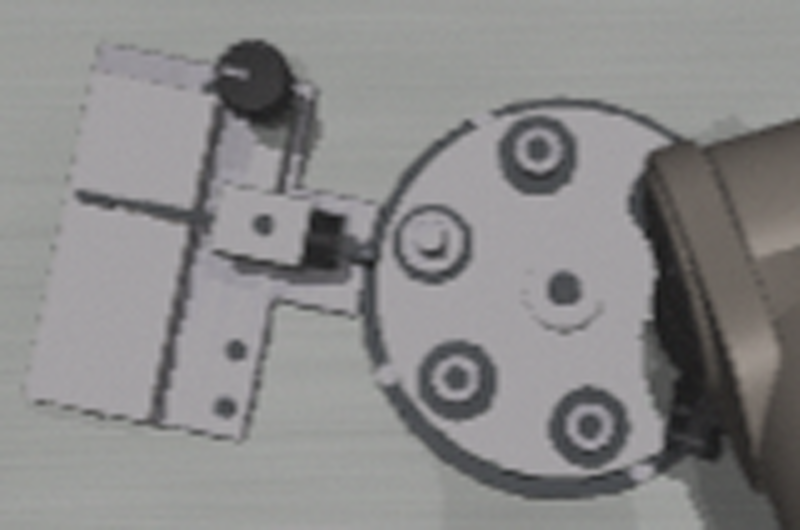

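View pics/s6.png

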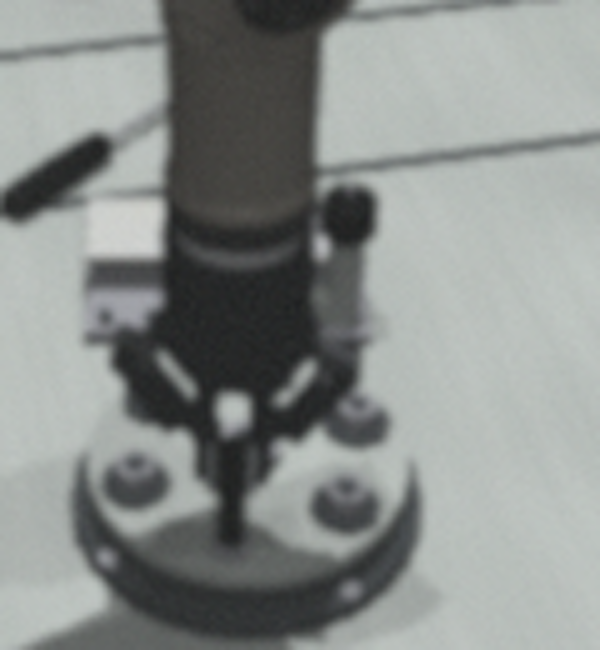

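Top view: part flange at (433,244) and the wedge at (355,252), still slightly short. The side view is blocked by the gripper. I'll measure the dial angle from the cylinders' centre holes and the part itself in the top view.

```bash
cat > dial.py <<'E'
from ang import *
C=np.array([574.5,-20.3])
def hole(im,uv,rad=2.6):
    g=cv2.cvtColor(im,cv2.COLOR_RGB2GRAY).astype(float); g=cv2.resize(g,None,fx=8,fy=8,interpolation=cv2.INTER_CUBIC)
    yy,xx=np.mgrid[:g.shape[0],:g.shape[1]]; c=np.array(uv,float)
    for _ in range(6):
        X=(c+.5)*8-.5; m=(xx-X[0])**2+(yy-X[1])**2<(rad*8)**2; w=np.where(m,np.clip(125-g,0,None),0)
        c=np.array([(w*xx).sum(),(w*yy).sum()])/w.sum(); c=(c+.5)/8-.5
    return c
def ang(p): d=p[:2]-C; return np.degrees(np.arctan2(d[1],d[0])),np.hypot(*d)
E
python3 - <<'E'
from dial import *
a0=cv2.cvtColor(cv2.imread('pics/top0.png'),cv2.COLOR_BGR2RGB); a6=np.load('p6.npz')['t']
TT=lambda x,y:(205+x/5-.4,125+y/5-.4)
for nm,im,L in(('0',a0,[(685,218),(442,214),(440,356),(685,358)]),('6',a6,[(539,150),(456,378),(590,426)])):
    for z in L:
        h=hole(im,TT(*z)); print(nm,z,h.round(2),np.round(ang(onz('top',h,63)),2))
    h=hole(im,TT(565,288)); print('hub',onz('top',h,62).round(1))
print('part neck top 6',np.round(ang(onz('top',TT(433,236),81)),1),'flange@55',np.round(ang(onz('top',TT(433,244),55)),1))
print('part neck top 0',np.round(ang(onz('top',TT(566,138),81)),1),'flange',np.round(ang(onz('top',TT(566,151),55)),1))
E
```

```text
0 (685, 218) [341.92 168.32] [-61.77  69.76]
0 (442, 214) [293.24 167.6 ] [57.75 70.39]
0 (440, 356) [292.68 195.57] [117.17  70.14]
0 (685, 358) [341.67 196.4 ] [-122.19   69.47]
hub [574.4 -19.8  62. ]
6 (539, 150) [312.14 154.36] [ 9.6  70.69]
6 (456, 378) [295.83 200.16] [128.46  70.08]
6 (590, 426) [322.44 209.75] [-171.53   69.68]
hub [574.1 -19.5  62. ]
part neck top 6 [68.8 68.7] flange@55 [69.7 69.6]
part neck top 0 [-1.6 71.7] flange [-2.  69.7]
```

```bash
cat >> dial.py <<'E'
from scipy.optimize import least_squares
TT=lambda x,y:(205+x/5-.4,125+y/5-.4)
def fit(im,pts,slots,c0=None):
    P=np.array([onz('top',hole(im,p),63)[:2] for p in pts])
    def f(x):
        t=np.radians(x[0]+np.array(slots)); c=x[1:3] if c0 is None else c0
        return (c+70*np.c_[np.cos(t),np.sin(t)]-P).ravel()
    r=least_squares(f,[np.degrees(np.arctan2(*(P[0]-C)[::-1]))-slots[0],*C]); return r.x,r.fun
E
python3 - <<'E'
from dial import *
np.set_printoptions(precision=2,suppress=True)
a0=cv2.cvtColor(cv2.imread('pics/top0.png'),cv2.COLOR_BGR2RGB); a6=np.load('p6.npz')['t']
x,_=r0=fit(a0,[TT(685,218),TT(442,214),TT(440,356),TT(685,358)],[-60,60,120,-120]); print(r0)
print(fit(a6,[TT(539,150),TT(456,378),TT(590,426)],[-60,60,120])); print(fit(a6,[TT(539,150),TT(456,378),TT(590,426)],[-60,60,120],x[1:3]))
c=x[1:3]
for n,p in(('mark@46',onz('top',(224,164.38),46)),('tip',onz('top',(229,165.09),50)),('pivot',onz('top',TT(263,223),75)),('wedge',onz('top',TT(360,252),44))):
    d=p[:2]-c; print(n,np.degrees(np.arctan2(d[1],d[0])),np.hypot(*d))
E
```

```text
(array([ -2.26, 574.88, -19.88]), array([-0.04, -0.08,  0.19,  0.09, -0.17, -0.03,  0.03,  0.01]))
(array([ 69.05, 574.93, -19.62]), array([-0.14, -0.09, -0.08,  0.16,  0.22, -0.07]))
(array([ 69. , 574.5, -20.3]), array([-0.18, -0.42, -0.08, -0.06,  0.16, -0.27]))
mark@46 77.5360913141585 239.11931019470856
tip 77.47207290735139 225.6057741596592
pivot 77.13276117163684 150.65464671558593
wedge 77.86054060875038 104.52104267396301
```

Residuals are 0.2 mm. The part is at 69.0° and the gauge line at 77.45°, so there are 8.4° to go.

```bash
python3 - <<'E'
from dial import *
np.set_printoptions(precision=2,suppress=True)
v0=np.array([500.5,-17.6])-C
for k in (76.5,80.5):
    t=np.radians(k); c,s=np.cos(t),np.sin(t); p=C+np.array([[c,-s],[s,c]])@v0
    move_l([p[0],p[1],96],[180,0,-90+k],max_speed=60)
sleep(.5); o=observe(); print(o['clock'],o['position'],o['eef_rot'],o['ft_force'],o['gripper_width'])
im=np.mean([capture('top').astype(float) for _ in range(4)],0).astype(np.uint8); np.savez('p7.npz',t=im)
crop(im,(205,125,160,106),5,'t7'); crop('side',(285,125,120,130),5,'s7')
pts=[proj('top',[574.9+70*np.cos(np.radians(77.4+s)),-19.8+70*np.sin(np.radians(77.4+s)),63]) for s in(-60,60,120)]
print(fit(im,pts,[-60,60,120]),(np.array(pts)-[205,125]+.4)*5)
print(onz('top',hole(im,TT(565,288)),62))
E
```

```text
15.8083 [559.89 -93.89  96.68] [179.91  -0.06  -9.93] [-0.51 -3.29  7.89] 14.335226018917389
(array([ 77.45, 575.05, -19.35]), array([ 0.31, -0.15, -0.5 , -0.11,  0.19,  0.26])) [[518.46 154.21]
 [470.64 392.68]
 [609.61 420.15]]
[574.05 -19.58  62.  ]
```

View pics/t7.png

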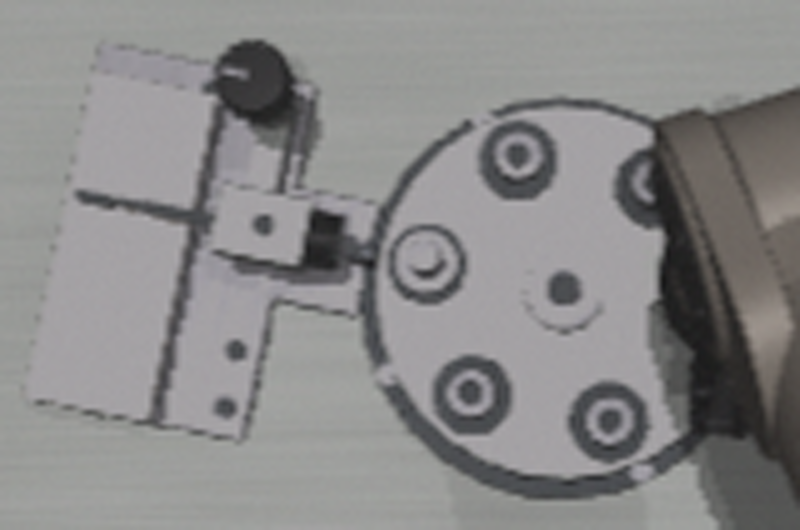

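View pics/s7.png

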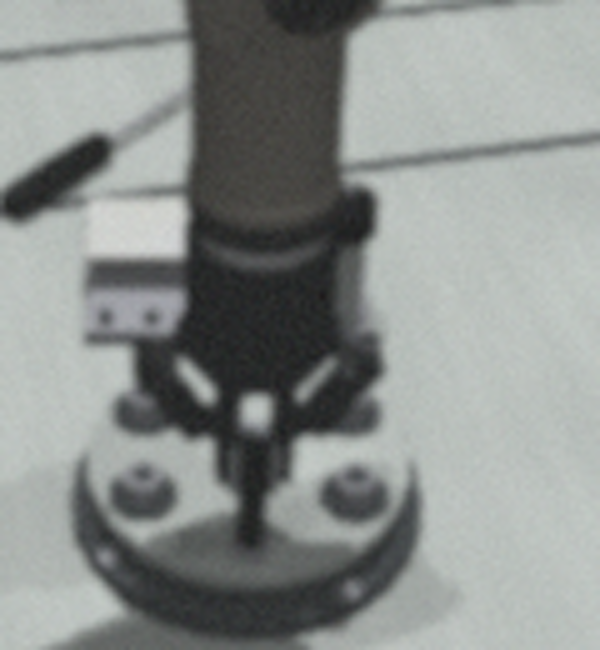

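The part sits at 77.45°. Its flange is at (428,264) in the top view, on the line from the dial centre (565,290) to the wedge (360,252), and the needle is still in line with the mark. One last check that it's standing still, then hand in.

```bash
python3 - <<'E'
from dial import *
o=observe(); print(o['clock'],np.abs(o['qd']).max(),o['gripper_width'],o['ft_force'])
im=capture('top'); g=np.load('p4.npz')['t']
print('gauge change',np.abs(cv2.blur(im,(3,3)).astype(int)-cv2.blur(g,(3,3)))[155:175,215:270].max())
pts=[proj('top',[574.9+70*np.cos(np.radians(77.4+s)),-19.8+70*np.sin(np.radians(77.4+s)),63]) for s in(-60,60,120)]
print(fit(im,pts,[-60,60,120])[0])
hand_in()
E
```

```text
16.0583 0.05884526534145895 14.082358764040602 [-0.69554417 -4.3099649   7.44945475]
gauge change 8
[ 77.44929251 575.06409463 -19.35938738]
the job is handed in; nothing more can be done
```

The gauge is aimed and the dial is held with the stepped part in front of it. I handed the job in at about 16 s of robot time, with no verdict reported.

- **Aiming the gauge:** I turned the knob 152° clockwise in a single grasp and let go. After release, the needle tip and mark lined up to within about 0.5° (roughly 0.6 mm) in the top view. They also formed one straight line in the side view.
- **Turning the dial:** I gripped the post and turned the dial about 80° counter-clockwise. The part now sits at 77.45° around the dial axis, and the line through the needle tip and mark is at 77.5°.
- **Last checks:** The arm was standing still with the post still gripped (14 mm reading). The force on the tool was about 9 N, the dial angle was unchanged, and the gauge looked the same as before. I did not touch the loose items.

Some checks were weaker:
- **Reference line:** The direct sightings of the pivot and the wedge, which are less exact, gave 77.1° and 77.9°. They bracket the line I used by about ±0.4° (0.5 mm at the part).
- **One view only:** The gripper blocked the side view of the part at the end, so its final position rests on the top camera alone.

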